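# Find the rattling tin and hold it over the reader

## Robot

A 6-joint arm with a two-finger parallel gripper is mounted at the origin on a cart in front of the work surface, level with it; the furniture and walls round the work are solid. World frame = base frame: x ahead of the robot, y to its left, z up, the work surface at z = 0. Lengths are in mm, angles in rad, forces in N, time in s.
With the tool pointing down it reaches from about 350 to 975 mm from the base axis. Payload 7.1 kg.
Tool frame: the origin (TCP) lies at the very end of the fingers, on their centre line; the grasp point (between the pads) lies tcp_to_grasp behind it (tcp_to_grasp is the distance from the TCP to the grasp point, in mm); z points along the fingers, x is the direction in which the jaws open and shut, and the axes are right-handed (so a half turn about z gives the same grasp; the last joint's range is limited). The gripper opens to 88 mm and grips with 3 to 60 N. Pads are 20 mm wide; open, the fingers measure 115 mm over their backs; the gripper's body (75 mm by 178 mm) begins 61 mm behind the grasp point.
Start: joints at [1.227, 0.423, 1.63, -0, 1.089, -0.019], TCP at [199.418, 592.315, 222.675] pointing down, gripper open.
Joint ranges: [-3, 3], [-0.9, 2.11], [0.09, 2.58], [-1.31, 4.45], [0.11, 2.69], [-2.54, 2.54]. Speed limits (rad/s): [2.39, 2.39, 3.01, 3.14, 3.14, 3.14].

## Interface

Orientations are given as a rotation vector (axis times angle).
In Python, from workcell import get_obs, get_image, close_job, recognise, mark_of, tcp_to_grasp gives the robot as it stands. The module is installed in compiled form; this text tells all that it offers.
- The arm moves only by the tool move_arm, never from a script. Its argument "motion" is a list of rows, each a list of 7 numbers: the shift along the world's x, y, z in mm, then the turn, a rotation vector about the world's x, y, z in rad, then the finger opening in mm, from 0 to 87.8. A call has 1 to 5 rows; each row is the pose to reach, as a shift and turn from the pose commanded when the call began; what a row does not reach only later rows make up. A row lasts 1/12 s, in which the tool goes at most 41.7 mm and 7.16 degrees, less where a joint would pass 70% of its speed; a pose out of reach is approached as far as the arm can. A call with a gripper value outside its range is refused whole. The fingers move at their own pace and stop on an object; the grip force is fixed at half the most. Time passes only in rows, so rows that repeat a pose let the fingers close. It gives the time, the measured TCP pose, the force and the opening at its end, in the units of the state.
- get_obs(): the state, without advancing time (a new reading comes with each control period).
- get_image(name): name is "scene" or "top" or "wrist"; returns a dict with "color" (400x640x3 uint8, red, green, blue), "mtx" (3x3 intrinsics, pixels), "camera_from_world" (4x4, takes a point from world to camera coordinates). Camera axes: x right, y up, looking along -z (the intrinsics and any distortion apply to the point x, -y, -z); pixel columns grow to the right and rows downward; lengths in mm; the calibration is good to about 2 mm. A picture is of the moment at which its call begins. There is no depth.
- close_job(): hands the job in, once; it reports no verdict.
Trained networks look in a picture, given as the dict that the camera call returned (one of the last four; its "shot" number tells which), for a name from the list of things; names that differ only in an ending like _2 or _b are one class to them, and where a whole thing is asked for, a point or a joint stands for the part that bears it (a point fixed in the world has none). Each returns a list of dicts, best first, with "p" (0 to 1); they miss things now and then, are a little off and sometimes report something else, mostly with a low value. They report only what shows in the picture. A call takes as long as a camera call. They do not tell look-alikes from the thing itself.
- recognise(picture, label): "bbox" ([centre column, centre row, width, height] in pixels, round what is visible of it).
- mark_of(picture, label): "location" ([row, column] in pixels: a listed point, or the origin of a listed thing).
The state is a dict: "t": time; "qpos": joint angles; "qvel": joint speeds; "joint_torque": joint torques, N m; "ee_pos": TCP position; "orientation": TCP orientation; "ft_force": force on the tool from outside, world axes, zero at the start; "moment": the same for the moment, N m; "width": finger opening in mm.
Only numpy, scipy, OpenCV 4.12 (cv2) and the standard library are available. Lean on these libraries where they do the work, as an engineer would, in place of code of your own. Each camera call takes 0.05 s, during which the arm holds its last target. There are 200 camera calls.

## Task

First slide the reader carriage on the left of the bench fully against its left-hand end stop. Then pick up and shake the three sealed tins, one after another as far as needed, to find the one with something rolling loose inside, and present that one: hold it still and upright in the air, centred a hand's width (about 10 cm) above the carriage's dark window, and finish while still holding it there. The two other tins must end standing upright on the bench, the carriage still at its stop; leave the small tools alone.

Things in the scene. Friction and masses are not known exactly. Their poses are not given: they have to be found in the camera images.
- tin_a_grip (a point): centre of the handle of one of three identical sealed round steel tins, 105 mm across, 55 mm high to the fixed lid, all near 0.55 kg, standing in a rough row in any order. The black handle bar on the lid is 64 mm long along this point's x, 22 mm thick along y, 76 to 100 mm above the tin's underside; this point lies on the tin's axis, 88 mm above the underside; z up.
- tin_b_grip (a point): centre of the handle of one of three identical sealed round steel tins, 105 mm across, 55 mm high to the fixed lid, all near 0.55 kg, standing in a rough row in any order. The black handle bar on the lid is 64 mm long along this point's x, 22 mm thick along y, 76 to 100 mm above the tin's underside; this point lies on the tin's axis, 88 mm above the underside; z up.
- tin_c_grip (a point): centre of the handle of one of three identical sealed round steel tins, 105 mm across, 55 mm high to the fixed lid, all near 0.55 kg, standing in a rough row in any order. The black handle bar on the lid is 64 mm long along this point's x, 22 mm thick along y, 76 to 100 mm above the tin's underside; this point lies on the tin's axis, 88 mm above the underside; z up.
- carriage (a joint): position of the reader carriage along its slide, in m: 0 at the right-hand end stop, 0.11 at the left-hand end stop; it grows as the carriage moves along the point carriage_handle's +y, roughly the robot's left. It drags with about 2.5 N and stays where it is left.
- carriage_handle (a point): middle of the upright black grip block on the left part of the carriage of the low linear slide on the left of the bench, behind the vice: 30 mm along x, 18 mm along y (the slide's direction), 36 mm tall; the block's top is 18 mm above this point, its underside 18 mm below it, 22 mm above the carriage plate and 8 mm above the reader's window.
- reader_window (a point): centre of the flat dark window on top of the carriage, 45 mm above the bench, 49 mm to the -y side of the grip block's centre and moving with it; the grip block's top stands 43 mm higher than the window. x and y as for carriage_handle, z up.
- reader_slide: fixed base of the slide, origin at the centre of its underside on the bench, y along the slide; 70 x 250 mm, end blocks 26 mm high. Right of it and behind the tins stands the tall fixed tester cabinet (x over 0.67, y -0.28 to 0.08): go round it; the vice in front of the slide is fixed too
- marker: a pen-like marker, 14 mm thick, 127 long; a bystander, to be left alone
- drift_punch: a brass drift punch, 13 mm thick, 104 long; a bystander, to be left alone
- hex_key: a bent black hex key, 31 x 88 x 6 mm; a bystander, to be left alone
- caliper: a digital caliper lying flat, 67 x 230 x 13 mm; a bystander, to be left alone
- tape_roll: a small roll of tape lying flat, 54 mm across, 16 high; a bystander, to be left alone
- tin_a: the same tin, origin at the centre of its underside. Two of the three tins, never known which, are packed tight; in the third a 36 mm, 0.22 kg steel ball rolls free over the flat floor, up to 30 mm from the axis: it knocks the wall when shaken, and when the tin is tilted (0.2 rad is plenty) it rolls to the low side, a shift in moment of 0.06 N m.
- tin_b: the same tin, origin at the centre of its underside. Two of the three tins, never known which, are packed tight; in the third a 36 mm, 0.22 kg steel ball rolls free over the flat floor, up to 30 mm from the axis: it knocks the wall when shaken, and when the tin is tilted (0.2 rad is plenty) it rolls to the low side, a shift in moment of 0.06 N m.
- tin_c: the same tin, origin at the centre of its underside. Two of the three tins, never known which, are packed tight; in the third a 36 mm, 0.22 kg steel ball rolls free over the flat floor, up to 30 mm from the axis: it knocks the wall when shaken, and when the tin is tilted (0.2 rad is plenty) it rolls to the low side, a shift in moment of 0.06 N m.
Not all that is in view belongs to the job. Leave any brown look-alike of the tin_a alone.

How it is judged (in metres and radians):
On the way, in this order (a step that is already met when the one before it is completed fails the run):
1. the carriage is slid against its left-hand stop (value of joint carriage above 0.105 m), for 0.2 s.
2. the tin with the loose ball is lifted clear of the bench and moved about (shaken, swung or tilted) (((distance between ball_c0 and tin_a_grip below 0.1 m and height (world z) of tin_a_grip above 0.103 m and (linear speed of tin_a above 0.1 m/s or angular speed of tin_a above 0.4 rad/s)) or (distance between ball_c0 and tin_b_grip below 0.1 m and height (world z) of tin_b_grip above 0.103 m and (linear speed of tin_b above 0.1 m/s or angular speed of tin_b above 0.4 rad/s)) or (distance between ball_c0 and tin_c_grip below 0.1 m and height (world z) of tin_c_grip above 0.103 m and (linear speed of tin_c above 0.1 m/s or angular speed of tin_c above 0.4 rad/s)))).
At the end, for the whole second after the job is handed in: the tin with the loose ball is gripped, still, tilt under 0.2 rad, axis within 40 mm of the window's centre, underside 30 to 150 mm above it, touching only the gripper; the other two stand upright on the bench, released; carriage joint over 0.103 (value of joint carriage above 0.103 m and ((distance between ball_c0 and tin_a_grip below 0.1 m and contact force between the fingers and tin_a above 1 N and horizontal distance between tin_a_grip and reader_window below 0.04 m and z of tin_a_grip in the frame of reader_window between 0.118 and 0.238 m and angle between tin_a_grip's own z axis and vertical below 0.2 rad and linear speed of tin_a below 0.04 m/s and contact force between tin_a and reader_slide below 0.1 N and height (world z) of tin_b_grip between 0.083 and 0.093 m and angle between each of tin_b_grip, tin_c_grip's own z axis and vertical below 0.1 rad and linear speed of each of tin_b, tin_c below 0.03 m/s and contact force between the fingers and tin_b below 0.1 N and height (world z) of tin_c_grip between 0.083 and 0.093 m and contact force between the fingers and tin_c below 0.1 N) or (distance between ball_c0 and tin_b_grip below 0.1 m and contact force between the fingers and tin_b above 1 N and horizontal distance between tin_b_grip and reader_window below 0.04 m and z of tin_b_grip in the frame of reader_window between 0.118 and 0.238 m and angle between tin_b_grip's own z axis and vertical below 0.2 rad and linear speed of tin_b below 0.04 m/s and contact force between tin_b and reader_slide below 0.1 N and height (world z) of tin_a_grip between 0.083 and 0.093 m and angle between each of tin_a_grip, tin_c_grip's own z axis and vertical below 0.1 rad and linear speed of each of tin_a, tin_c below 0.03 m/s and contact force between the fingers and tin_a below 0.1 N and height (world z) of tin_c_grip between 0.083 and 0.093 m and contact force between the fingers and tin_c below 0.1 N) or (distance between ball_c0 and tin_c_grip below 0.1 m and contact force between the fingers and tin_c above 1 N and horizontal distance between tin_c_grip and reader_window below 0.04 m and z of tin_c_grip in the frame of reader_window between 0.118 and 0.238 m and angle between tin_c_grip's own z axis and vertical below 0.2 rad and linear speed of tin_c below 0.04 m/s and contact force between tin_c and reader_slide below 0.1 N and height (world z) of tin_a_grip between 0.083 and 0.093 m and angle between each of tin_a_grip, tin_b_grip's own z axis and vertical below 0.1 rad and linear speed of each of tin_a, tin_b below 0.03 m/s and contact force between the fingers and tin_a below 0.1 N and height (world z) of tin_b_grip between 0.083 and 0.093 m and contact force between the fingers and tin_b below 0.1 N))); the arm keeps its last pose, push and grip.
It fails at once if the marker is pushed more than 40 mm from its place (distance of marker from where it was at the start of the episode above 0.04 m).
It fails at once if the drift punch is pushed more than 40 mm from its place (distance of drift_punch from where it was at the start of the episode above 0.04 m).
It fails at once if the hex key is pushed more than 40 mm from its place (distance of hex_key from where it was at the start of the episode above 0.04 m).
It fails at once if the caliper is pushed more than 40 mm from its place (distance of caliper from where it was at the start of the episode above 0.04 m).
It fails at once if the tape roll is pushed more than 40 mm from its place (distance of tape_roll from where it was at the start of the episode above 0.04 m).
It also fails if it takes over 72 s, if anything falls off the work surface, if the arm or the gripper's body presses on something with over 40 N, if the wrist force passes 120 N, or if a joint passes its speed limit or range.

## Working session

There is one attempt and no reset: what is moved stays moved. The work goes in short steps, Python scripts to look and compute and a tool call to move; the robot and the scene stay as the last step left them, time stands still between calls to the robot, and variables do not carry over. Pictures are saved under pics/ and viewed, about 8 in all and at most 12, crops included, and the job is handed in when it is done.

Besides the shell and the picture viewer there is one more tool, called after ">>>" as name(argument=value, ...) on one line, values as JSON. move_arm: Moves the arm, as the interface text tells. Its arguments: {"type":"object","properties":{"motion":{"type":"array"}},"required":["motion"]}

```bash
mkdir -p pics; cat > h.py <<'E'
import numpy as np, cv2
from workcell import *
def ray(im,row,col):
    K=np.array(im["mtx"]);T=np.array(im["camera_from_world"])
    d=np.linalg.inv(K)@[col,row,1]; d=np.array([d[0],-d[1],-d[2]])
    R=T[:3,:3]; return -R.T@T[:3,3], R.T@d
def at_z(im,row,col,z):
    o,d=ray(im,row,col); return np.round(o+d*(z-o[2])/d[2],1)
def proj(im,p):
    T=np.array(im["camera_from_world"]); q=T[:3,:3]@p+T[:3,3]
    u=np.array(im["mtx"])@[q[0],-q[1],-q[2]]; return u[:2]/u[2]
def save(im,n,crop=None,s=1):
    a=cv2.cvtColor(im["color"],cv2.COLOR_RGB2BGR)
    if crop: r0,r1,c0,c1=crop; a=a[r0:r1,c0:c1]
    cv2.imwrite("pics/"+n,cv2.resize(a,None,fx=s,fy=s,interpolation=cv2.INTER_CUBIC))
E
python3 - <<'E'
from h import *
print(tcp_to_grasp); o=get_obs(); print(o)
A=get_image("top");B=get_image("scene")
for n,im in(("top",A),("scene",B)):
    save(im,n+"0.png")
    for l,z in(("tin_a_grip",88),("tin_a",0),("carriage_handle",70),("reader_window",45),("reader_slide",0),("caliper",5),("marker",7),("drift_punch",6),("hex_key",3),("tape_roll",8)):
        print(n,l,[(round(m["p"],2),[round(x) for x in m["location"]],at_z(im,*m["location"],z)[:2].tolist()) for m in mark_of(im,l)[:5]])
E
```

```text
18.700000000000003
{'t': 0.0, 'qpos': array([ 1.22699551e+00,  4.23827403e-01,  1.63068396e+00, -6.41482774e-06,
        1.08859132e+00, -1.90299940e-02]), 'qvel': array([-0.00041631, -0.00092199,  0.00076686,  0.00133663,  0.00030205,
       -0.00037293]), 'joint_torque': array([-2.44815337e-04, -5.44622862e+01, -2.73673064e+01,  6.43524248e-02,
        2.25731445e-02, -1.01015480e-04]), 'ee_pos': array([199.24118206, 591.80921565, 221.91245773]), 'orientation': array([ 2.55066010e+00,  1.83257106e+00, -1.94669695e-03]), 'ft_force': array([-0.75493842, -0.626282  , -0.21271993]), 'moment': array([-0.00847806,  0.00414333, -0.02920336]), 'width': 87.70490771541999}
top tin_a_grip [(0.91, [205, 297], [477.8, -128.4]), (0.91, [195, 427], [514.3, -574.2])]
top tin_a [(0.96, [198, 420], [512.3, -571.0]), (0.81, [206, 300], [484.7, -134.7]), (0.7, [186, 347], [557.9, -305.4]), (0.58, [192, 262], [535.9, 2.6])]
top carriage_handle [(0.58, [158, 198], [644.5, 219.4])]
top reader_window [(0.94, [161, 216], [638.0, 161.3])]
top reader_slide [(0.91, [162, 211], [643.3, 190.4])]
top caliper [(0
[... 325 characters left out ...]

scene tin_a [(0.96, [246, 380], [556.3, -306.7]), (0.88, [242, 311], [486.1, -128.3]), (0.76, [221, 280], [534.2, 4.1]), (0.65, [286, 471], [508.6, -572.2]), (0.38, [188, 248], [652.7, 204.5])]
scene carriage_handle [(0.97, [171, 240], [636.3, 215.3])]
scene reader_window [(0.64, [182, 252], [630.5, 167.5])]
scene reader_slide [(0.88, [191, 250], [641.6, 190.2])]
scene caliper [(0.77, [214, 330], [634.4, -112.1])]
scene marker [(0.7, [252, 254], [364.3, -18.0]), (0.51, [188, 250], [647.5, 192.5]), (0.27, [214, 331], [633.1, -116.2])]
scene drift_punch [(0.64, [272, 313], [368.1, -200.5])]
scene hex_key [(0.74, [219, 314], [586.4, -82.9])]
scene tape_roll [(0.57, [238, 217], [368.8, 107.7])]
```

```bash
python3 - <<'E'
import cv2,numpy as np
a=cv2.imread("pics/top0.png")[110:270,160:480];b=cv2.imread("pics/scene0.png")[130:330,180:530]
b=b[:, :]
a=cv2.resize(a,(780,390),interpolation=cv2.INTER_CUBIC);cv2.imwrite("pics/t.png",a)
cv2.imwrite("pics/s.png",cv2.resize(b,(780,446),interpolation=cv2.INTER_CUBIC))
E
```

```text
(no output)
```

View pics/t.png

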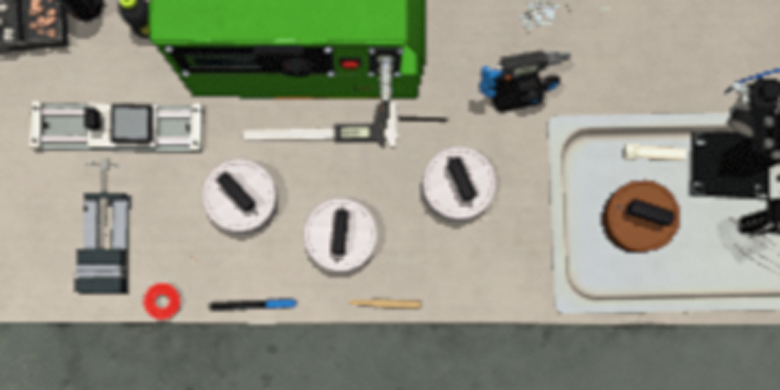

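View pics/s.png

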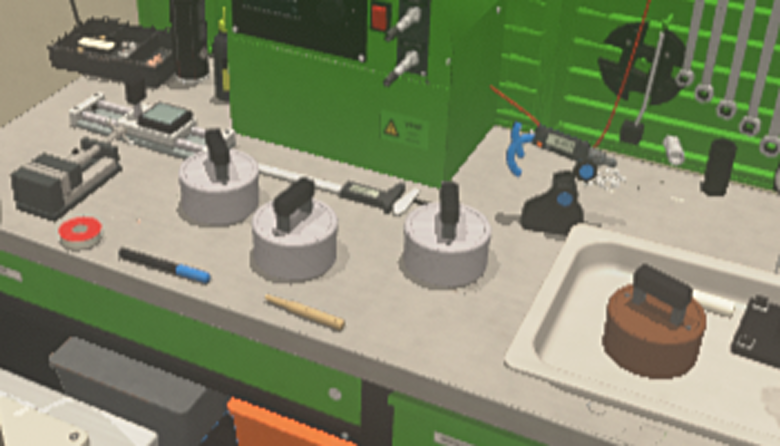

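Top view: the three white tins are at about (258,191), (300,206) and (347,186). The brown look-alike at (427,195), in the tray, is to be left alone. The carriage grip block is at (198,158) and the window at (214,161). The choice by description is the three white tins and the black block on the slide. I'll go above the carriage and look from close by.

>>> move_arm(motion=[[30,-25,0,0,0,0.08,87],[60,-52,0,0,0,0.16,87],[90,-78,0,0,0,0.24,87],[120,-104,0,0,0,0.32,87],[150,-130,0,0,0,0.32,87]])

```text
t: 1.52
ee_pos: [350.5, 461.1, 222.8]
orientation: [2.221, 2.221, 0.0]
ft_force: [1.2, 0.1, -0.3]
width: 86.8
```

>>> move_arm(motion=[[30,-26,0,0,0,0,60],[60,-52,0,0,0,0,60],[90,-78,0,0,0,0,60],[120,-104,0,0,0,0,60],[150,-130,0,0,0,0,60]])

```text
t: 1.93
ee_pos: [500.7, 330.8, 222.9]
orientation: [2.227, 2.216, 0.001]
ft_force: [0.1, 0.3, 0.0]
width: 60.7
```

>>> move_arm(motion=[[30,-26,0,0,0,0,60],[60,-52,0,0,0,0,60],[90,-78,0,0,0,0,60],[120,-104,0,0,0,0,60],[141,-116,0,0,0,0,60]])

```text
t: 2.35
ee_pos: [642.8, 213.0, 222.8]
orientation: [2.228, 2.213, 0.0]
ft_force: [-1.6, 0.2, 0.2]
width: 60.0
```

```bash
cat > w.py <<'E'
from h import *
import sys
o=get_obs(); print(o["t"],o["ee_pos"].round(1),o["orientation"].round(3),o["ft_force"].round(2),o["moment"].round(3),round(o["width"],1))
W=get_image("wrist"); save(W,sys.argv[1])
for a in sys.argv[2:]:
    l,z=a.split(":")
    print(l,[(round(m["p"],2),[round(x) for x in m["location"]],at_z(W,*m["location"],float(z))[:2].tolist()) for m in mark_of(W,l)[:4]])
E
python3 w.py w1.png carriage_handle:70 reader_window:45 reader_slide:0 tin_a_grip:88
```

```text
2.35 [642.8 213.  222.8] [2.228 2.213 0.   ] [-1.63  0.19  0.23] [ 0.024  0.006 -0.005] 60.0
carriage_handle [(0.78, [190, 325], [641.8, 216.7])]
reader_window [(0.89, [187, 285], [642.2, 167.7])]
reader_slide [(0.81, [179, 310], [640.8, 196.8])]
tin_a_grip []
```

View pics/w1.png

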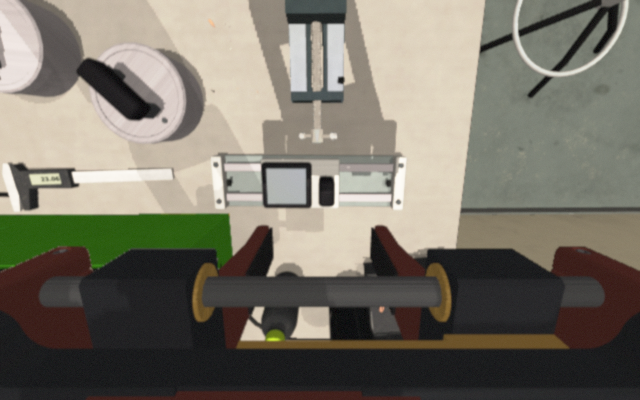

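The wrist view shows the grip block at (327,190), the window at (287,187) and the slide's left end block at about (393,183). The carriage can move left by about 60 mm. I'll straddle the block and push.

>>> move_arm(motion=[[0,4,-40,0,0,0,40],[0,4,-80,0,0,0,36],[0,4,-120,0,0,0,36],[0,4,-150,0,0,0,36],[0,4,-158,0,0,0,36]])

```text
t: 3.02
ee_pos: [635.7, 220.5, 59.5]
orientation: [-2.222, -2.215, 0.012]
ft_force: [-0.8, -0.3, -0.0]
width: 36.1
```

>>> move_arm(motion=[[0,8,0,0,0,0,36],[0,16,0,0,0,0,36],[0,24,0,0,0,0,36],[0,32,0,0,0,0,36],[0,40,0,0,0,0,36]])

```text
t: 3.43
ee_pos: [641.3, 261.8, 66.9]
orientation: [2.225, 2.216, 0.004]
ft_force: [-1.0, -3.2, 2.6]
width: 36.5
```

>>> move_arm(motion=[[0,4,0,0,0,0,36],[0,8,0,0,0,0,36],[0,12,0,0,0,0,36],[0,16,0,0,0,0,36],[0,16,0,0,0,0,36]])

```text
t: 3.85
ee_pos: [640.8, 277.3, 65.1]
orientation: [2.227, 2.216, 0.002]
ft_force: [-1.1, -0.0, -0.6]
width: 36.1
```

>>> move_arm(motion=[[0,4,0,0,0,0,36],[0,8,0,0,0,0,36],[0,12,0,0,0,0,36],[0,15,0,0,0,0,36],[0,15,0,0,0,0,36]])

```text
t: 4.27
ee_pos: [640.4, 292.2, 64.6]
orientation: [-2.226, -2.216, -0.001]
ft_force: [0.4, 1.1, -0.2]
width: 36.0
```

```bash
python3 w.py w2.png carriage_handle:70 reader_window:45 reader_slide:0
```

```text
4.2667 [640.4 292.2  64.6] [-2.226e+00 -2.216e+00 -1.000e-03] [ 0.37  1.08 -0.23] [ 0.052 -0.004  0.005] 36.0
carriage_handle [(0.89, [250, 305], [642.9, 281.3])]
reader_window [(0.63, [234, 237], [641.3, 233.7])]
reader_slide [(0.96, [214, 205], [640.5, 194.0])]
```

>>> move_arm(motion=[[0,3,0,0,0,0,36],[0,6,0,0,0,0,36],[0,9,0,0,0,0,36],[0,9,0,0,0,0,36]])

```text
t: 4.8
ee_pos: [639.9, 293.7, 64.1]
orientation: [2.222, 2.214, -0.015]
ft_force: [1.2, -27.3, 5.9]
width: 36.6
```

Pushing with 27 N against the stop, so the carriage is home. Back off, raise, and go to the left tin.

>>> move_arm(motion=[[0,-15,0,0,0,0,36],[0,-15,0,0,0,0,36],[0,-15,40,0,0,0,36],[0,-15,80,0,0,0,40],[0,-15,120,0,0,0,60]])

```text
t: 5.22
ee_pos: [639.7, 285.7, 185.2]
orientation: [-2.226, -2.215, 0.002]
ft_force: [0.5, 0.4, 0.0]
width: 43.6
```

>>> move_arm(motion=[[-20,-10,30,0,0,0.09,70],[-38,-46,40,0,0,0.18,70],[-56,-82,40,0,0,0.27,70],[-74,-118,40,0,0,0.36,70],[-85,-154,40,0,0,0.45,70]])

```text
t: 5.63
ee_pos: [553.6, 131.0, 225.2]
orientation: [-1.668, -2.662, -0.001]
ft_force: [1.1, -0.3, -1.0]
width: 69.4
```

>>> move_arm(motion=[[-10,-38,0,0,0,0.1,70],[-16,-76,0,0,0,0.2,70],[-20,-110,0,0,0,0.3,70],[-20,-128,0,0,0,0.3,70],[-20,-128,0,0,0,0.3,70]])

```text
t: 6.05
ee_pos: [535.4, 0.9, 225.0]
orientation: [1.265, 2.875, 0.0]
ft_force: [-1.0, 0.3, -0.0]
width: 69.9
```

```bash
python3 w.py w3.png carriage_handle:70 reader_window:45 tin_a_grip:88 tin_a:0; python3 - <<'E'
from h import *
W=get_image("wrist"); print(ray(W,200,320)[0]); print(get_obs()["qpos"])
E
```

```text
6.05 [535.4   0.9 225. ] [1.265 2.875 0.   ] [-0.95  0.25 -0.02] [ 0.097  0.03  -0.045] 69.9
carriage_handle [(0.36, [202, 328], [539.6, 15.1])]
reader_window [(0.9, [347, 393], [640.3, 236.1])]
tin_a_grip [(0.83, [60, 257], [479.5, -136.2]), (0.46, [346, 392], [619.8, 198.5])]
tin_a [(0.91, [76, 271], [479.2, -137.9]), (0.85, [185, 323], [539.6, 6.4]), (0.63, [22, 124], [554.6, -309.2]), (0.53, [85, 398], [378.4, -11.0])]
[486.38902736 -41.77133611 386.0376278 ]
[-1.36433604e-02  2.90067974e-01  1.82587336e+00  3.86455131e-04
  1.02562769e+00 -2.33131231e+00]
```

View pics/w3.png

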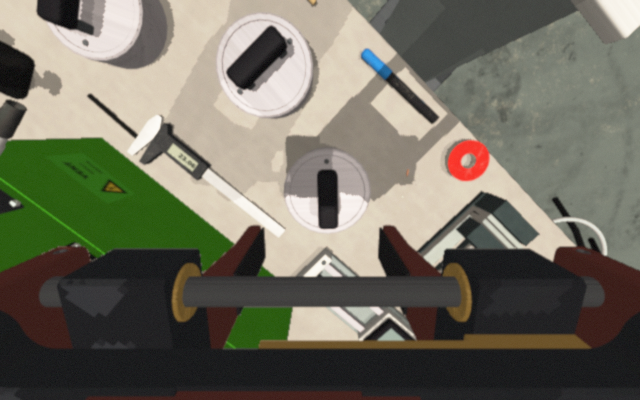

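The wrist view shows the handle at (328,198), well aligned with the jaws. Tin 2 is at (257,60), tin 3 at (95,20), and the window lies at (640,236). Grip tin 1.

>>> move_arm(motion=[[3,8,-40,0,0,0,60],[3,8,-80,0,0,0,60],[3,8,-120,0,0,0,60],[3,8,-145,0,0,0,60],[3,8,-155,0,0,0,60]])

```text
t: 6.77
ee_pos: [535.9, 12.5, 65.9]
orientation: [-1.256, -2.874, 0.004]
ft_force: [0.3, 0.1, 1.1]
width: 60.1
```

>>> move_arm(motion=[[0,0,0,0,0,0,10],[0,0,0,0,0,0,10],[0,0,0,0,0,0,10],[0,0,0,0,0,0,10],[0,0,0,0,0,0,10]])

```text
t: 7.18
ee_pos: [539.6, 11.3, 71.3]
orientation: [1.259, 2.875, 0.002]
ft_force: [0.2, 0.5, 0.0]
width: 30.0
```

>>> move_arm(motion=[[0,0,0,0,0,0,10],[0,0,0,0,0,0,10],[0,0,0,0,0,0,10],[0,0,0,0,0,0,10]])

```text
t: 7.52
ee_pos: [538.6, 11.6, 70.6]
orientation: [1.26, 2.877, 0.001]
ft_force: [-3.0, 4.4, 7.9]
width: 21.7
```

>>> move_arm(motion=[[0,0,15,0,0,0,10],[0,0,35,0,0,0,10],[0,0,60,0,0,0,10],[0,0,80,0,0,0,10],[0,0,80,0,0,0,10]])

```text
t: 7.93
ee_pos: [540.6, 11.2, 153.0]
orientation: [1.258, 2.873, 0.004]
ft_force: [2.3, 0.4, -4.6]
width: 21.7
```

>>> move_arm(motion=[[0,0,0,0,0,0,10],[0,0,0,0,0,0,10],[0,0,0,0,0,0,10],[0,0,0,0,0,0,10]])

```text
t: 8.27
ee_pos: [537.4, 11.3, 148.1]
orientation: [-1.259, -2.875, 0.002]
ft_force: [0.9, 0.5, -4.8]
width: 21.7
```

```bash
cat > m.py <<'E'
from h import *
o=get_obs(); M=o["moment"]; j=o["orientation"]; R=cv2.Rodrigues(j)[0]
y=R[:,1]; x=R[:,0]
print(o["t"],o["ee_pos"].round(1),"F",o["ft_force"].round(2),"M",M.round(3),"about bar",round(M@y,3),"jaw",round(M@x,3),"toolz",R[:,2].round(3),"y",y.round(3),round(o["width"],1),"tq",o["joint_torque"].round(3))
E
python3 m.py
```

```text
8.2667 [537.4  11.3 148.1] F [ 0.91  0.46 -4.81] M [ 0.061 -0.025 -0.043] about bar 0.028 jaw -0.059 toolz [-0.003 -0.    -1.   ] y [ 0.735  0.678 -0.002] 21.7 tq [-5.0000e-03 -5.0858e+01 -2.3827e+01 -5.6000e-02  6.4000e-02 -0.0000e+00]
```

```bash
cat > m.py <<'E'
from h import *
L=[]
for i in range(8):
    get_image("wrist"); o=get_obs(); R=cv2.Rodrigues(o["orientation"])[0]
    L.append([o["moment"]@R[:,1],o["moment"]@R[:,0],*o["ft_force"],*o["moment"],o["joint_torque"][4]])
L=np.array(L); print(o["t"],o["ee_pos"].round(1),"toolz",R[:,2].round(3),"w",round(o["width"],1))
print("bar,jaw,F,M,tq5",L.mean(0).round(3)); print("sd",L.std(0).round(3))
E
python3 m.py
```

```text
8.6667 [538.4  11.3 149.6] toolz [-0. -0. -1.] w 22.0
bar,jaw,F,M,tq5 [ 5.70e-02 -5.10e-02  1.44e-01  2.02e-01 -5.30e+00  7.70e-02  1.00e-03
  6.00e-03  6.60e-02]
sd [0.022 0.027 0.468 0.337 0.511 0.016 0.031 0.021 0.004]
```

>>> move_arm(motion=[[0,0,0,0.08,0.074,0,10],[0,0,0,0.165,0.15,0,10],[0,0,0,0.18,0.165,0,10],[0,0,0,0.18,0.165,0,10],[0,0,0,0.18,0.165,0,10]])

```text
t: 9.08
ee_pos: [538.2, 10.8, 149.1]
orientation: [-1.171, -2.671, -0.142]
ft_force: [-0.8, -0.5, -4.6]
width: 22.1
```

```bash
python3 m.py
```

```text
9.4833 [538.3  11.7 149.9] toolz [-0.163  0.178 -0.97 ] w 21.8
bar,jaw,F,M,tq5 [-0.308 -0.023  0.215  0.035 -5.063 -0.21  -0.226 -0.     1.112]
sd [0.014 0.018 0.482 0.577 0.59  0.012 0.022 0.019 0.023]
```

>>> move_arm(motion=[[0,0,0,-0.08,-0.074,0,10],[0,0,0,-0.165,-0.15,0,10],[0,0,0,-0.25,-0.23,0,10],[0,0,0,-0.34,-0.312,0,10],[0,0,0,-0.36,-0.33,0,10]])

```text
t: 9.9
ee_pos: [536.1, 12.6, 149.5]
orientation: [1.166, 2.668, -0.147]
ft_force: [-1.6, -0.6, -6.7]
width: 21.5
```

>>> move_arm(motion=[[0,0,0,0,0,0,10],[0,0,0,0,0,0,10]])

```text
t: 10.07
ee_pos: [538.1, 12.0, 149.8]
orientation: [1.168, 2.672, -0.144]
ft_force: [0.7, -0.3, -5.2]
width: 21.7
```

```bash
python3 m.py
```

```text
10.4667 [538.6  10.9 149.6] toolz [ 0.163 -0.178 -0.97 ] w 21.8
bar,jaw,F,M,tq5 [ 0.45  -0.037  0.168  0.404 -4.902  0.359  0.274 -0.012 -0.442]
sd [0.022 0.021 0.47  0.535 0.271 0.019 0.024 0.027 0.021]
```

>>> move_arm(motion=[[0,0,0,0.08,0.074,0,10],[0,0,0,0.16,0.146,0,10],[0,0,0,0.18,0.165,0,10],[0,0,0,0.18,0.165,0,10],[0,0,0,0.18,0.165,0,10]])

```text
t: 10.88
ee_pos: [538.5, 10.5, 149.4]
orientation: [1.262, 2.876, -0.001]
ft_force: [-0.6, -0.2, -5.4]
width: 22.0
```

```bash
python3 m.py
```

```text
11.2833 [538.2  11.7 149.7] toolz [ 0. -0. -1.] w 21.7
bar,jaw,F,M,tq5 [ 0.096 -0.054 -0.014  0.129 -4.918  0.107  0.026  0.01   0.04 ]
sd [0.032 0.035 0.285 0.537 0.499 0.034 0.033 0.03  0.019]
```

>>> move_arm(motion=[[0,0,0,0.037,0.034,0,10],[0,0,0,0.074,0.068,0,10],[0,0,0,0.074,0.068,0,10],[0,0,0,0.074,0.068,0,10],[0,0,0,0.074,0.068,0,10]])

```text
t: 11.7
ee_pos: [538.2, 11.3, 149.5]
orientation: [-1.224, -2.794, -0.06]
ft_force: [-0.3, -0.0, -5.3]
width: 21.9
```

```bash
python3 m.py
```

```text
12.1 [538.4  11.4 149.8] toolz [-0.068  0.074 -0.995] w 22.0
bar,jaw,F,M,tq5 [-0.085 -0.061  0.152  0.301 -4.914 -0.02  -0.103  0.009  0.459]
sd [0.021 0.034 0.446 0.323 0.49  0.025 0.03  0.028 0.012]
```

>>> move_arm(motion=[[0,0,0,-0.074,-0.068,0,10],[0,0,0,-0.148,-0.136,0,10],[0,0,0,-0.148,-0.136,0,10],[0,0,0,-0.148,-0.136,0,10],[0,0,0,-0.148,-0.136,0,10]])

```text
t: 12.52
ee_pos: [538.7, 11.6, 149.9]
orientation: [1.223, 2.795, -0.06]
ft_force: [0.9, -0.8, -4.9]
width: 21.8
```

```bash
python3 m.py
```

```text
12.9167 [538.5  11.  149.6] toolz [ 0.068 -0.074 -0.995] w 21.7
bar,jaw,F,M,tq5 [ 0.209 -0.053  0.187 -0.166 -5.318  0.189  0.103  0.012 -0.245]
sd [0.014 0.033 0.636 0.379 0.447 0.028 0.021 0.026 0.023]
```

>>> move_arm(motion=[[0,0,0,0.074,0.068,0,10],[0,0,0,0.074,0.068,0,10],[0,0,0,0.074,0.068,0,10]])

```text
t: 13.17
ee_pos: [539.4, 10.3, 149.7]
orientation: [1.262, 2.874, -0.001]
ft_force: [0.1, -0.6, -5.6]
width: 21.8
```

Tin 1's moment is linear in tilt: 0.294 at ±0.1 and 0.758 at ±0.244, where a ball would have added a 0.13 step. It looks packed, so I'll set it down.

>>> move_arm(motion=[[0,0,-30,0,0,0,10],[0,0,-55,0,0,0,10],[0,0,-70,0,0,0,10],[0,0,-75,0,0,0,10],[0,0,-78,0,0,0,10]])

```text
t: 13.58
ee_pos: [537.6, 11.5, 70.8]
orientation: [-1.26, -2.877, 0.002]
ft_force: [-0.2, 0.1, -4.2]
width: 21.8
```

>>> move_arm(motion=[[0,0,-1,0,0,0,10],[0,0,-2,0,0,0,10],[0,0,-2,0,0,0,60],[0,0,-2,0,0,0,60],[0,0,-2,0,0,0,60]])

```text
t: 14.0
ee_pos: [539.5, 11.3, 70.9]
orientation: [1.259, 2.875, 0.002]
ft_force: [0.3, -0.7, 0.4]
width: 38.6
```

>>> move_arm(motion=[[0,0,0,0,0,0,60],[0,0,0,0,0,0,60],[0,0,30,0,0,0,60],[0,0,70,0,0,0,60],[0,0,110,0,0,0,60]])

```text
t: 14.42
ee_pos: [537.4, 11.3, 180.1]
orientation: [-1.259, -2.875, 0.002]
ft_force: [1.4, -0.2, 0.2]
width: 60.2
```

>>> move_arm(motion=[[-10,-30,36,0,0,-0.11,60],[-20,-65,45,0,0,-0.22,60],[-35,-100,45,0,0,-0.33,60],[-48,-130,45,0,0,-0.44,60],[-58,-148,45,0,0,-0.55,60]])

```text
t: 14.83
ee_pos: [479.5, -139.1, 225.5]
orientation: [2.001, 2.419, 0.0]
ft_force: [-0.1, 0.5, -0.4]
width: 60.1
```

>>> move_arm(motion=[[0,0,0,0,0,-0.11,60],[0,0,0,0,0,-0.22,60],[0,0,0,0,0,-0.26,60],[0,0,0,0,0,-0.26,60]])

```text
t: 15.17
ee_pos: [480.3, -137.0, 224.9]
orientation: [2.294, 2.146, 0.0]
ft_force: [0.6, 0.4, 0.3]
width: 60.0
```

```bash
python3 w.py w4.png tin_a_grip:88 tin_a:0 carriage_handle:70
```

```text
15.1667 [ 480.3 -137.   224.9] [2.294 2.146 0.   ] [0.64 0.37 0.33] [0.077 0.006 0.027] 60.0
tin_a_grip [(0.57, [190, 322], [475.5, -137.0])]
tin_a [(0.95, [213, 424], [538.2, 5.1]), (0.94, [177, 321], [475.4, -138.2]), (0.9, [236, 206], [551.1, -312.2]), (0.63, [219, 20], [507.2, -574.1])]
carriage_handle []
```

View pics/w4.png

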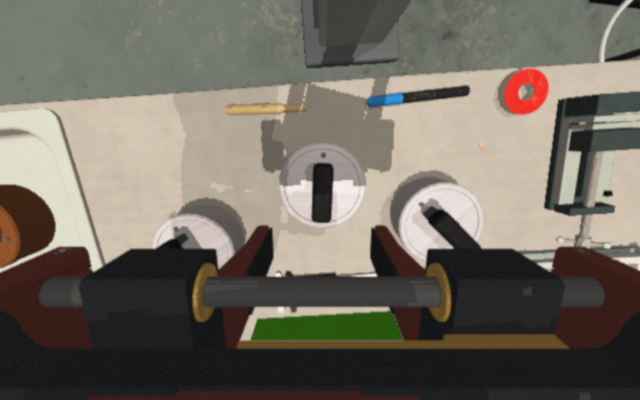

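Tin 2's handle is at (322,192), aligned with the jaws. Tin 1 is back upright at (440,220).

>>> move_arm(motion=[[-4,0,-40,0,0,0,50],[-4,0,-80,0,0,0,50],[-4,0,-120,0,0,0,50],[-4,0,-145,0,0,0,50],[-4,0,-155,0,0,0,50]])

```text
t: 15.78
ee_pos: [474.2, -135.8, 66.3]
orientation: [-2.287, -2.146, 0.004]
ft_force: [0.4, 1.3, 0.4]
width: 49.7
```

>>> move_arm(motion=[[0,0,0,0,0,0,50],[0,0,0,0,0,0,10],[0,0,0,0,0,0,10],[0,0,0,0,0,0,10],[0,0,0,0,0,0,10]])

```text
t: 16.2
ee_pos: [477.5, -137.0, 71.2]
orientation: [2.29, 2.147, 0.002]
ft_force: [-0.5, -0.0, -0.1]
width: 26.6
```

>>> move_arm(motion=[[0,0,0,0,0,0,10],[0,0,0,0,0,0,10],[0,0,0,0,0,0,10],[0,0,0,0,0,0,10]])

```text
t: 16.53
ee_pos: [477.2, -136.7, 70.8]
orientation: [2.291, 2.147, 0.002]
ft_force: [-0.6, 3.9, 8.2]
width: 21.9
```

>>> move_arm(motion=[[0,0,15,0,0,0,10],[0,0,35,0,0,0,10],[0,0,60,0,0,0,10],[0,0,80,0,0,0,10],[0,0,80,0,0,0,10]])

```text
t: 16.95
ee_pos: [478.3, -137.3, 152.8]
orientation: [2.288, 2.145, 0.004]
ft_force: [1.2, -0.6, -4.8]
width: 22.0
```

>>> move_arm(motion=[[0,0,0,0.12,0,0,10],[0,0,0,0.22,0,0,10],[0,0,0,0.244,0,0,10],[0,0,0,0.244,0,0,10],[0,0,0,0.244,0,0,10]])

```text
t: 17.37
ee_pos: [475.4, -137.0, 148.3]
orientation: [-2.156, -2.018, -0.245]
ft_force: [0.3, 1.4, -5.0]
width: 21.8
```

```bash
python3 m.py
```

```text
17.7667 [ 476.5 -136.3  149.8] toolz [-0.     0.241 -0.97 ] w 22.1
bar,jaw,F,M,tq5 [-3.600e-01  3.000e-03 -6.700e-02  2.230e-01 -5.271e+00 -3.590e-01
  2.600e-02  1.000e-03  8.290e-01]
sd [0.029 0.029 0.636 0.438 0.593 0.029 0.029 0.022 0.009]
```

>>> move_arm(motion=[[0,0,0,-0.12,0,0,10],[0,0,0,-0.24,0,0,10],[0,0,0,-0.36,0,0,10],[0,0,0,-0.47,0,0,10],[0,0,0,-0.488,0,0,10]])

```text
t: 18.18
ee_pos: [476.3, -134.8, 149.8]
orientation: [2.149, 2.018, -0.251]
ft_force: [-0.3, 0.9, -6.5]
width: 21.9
```

>>> move_arm(motion=[[0,0,0,0,0,0,10],[0,0,0,0,0,0,10]])

```text
t: 18.35
ee_pos: [476.5, -135.8, 149.7]
orientation: [2.155, 2.022, -0.246]
ft_force: [0.2, -0.1, -5.4]
width: 21.9
```

```bash
python3 m.py
```

```text
18.75 [ 476.3 -137.2  149.7] toolz [-0.    -0.241 -0.97 ] w 21.2
bar,jaw,F,M,tq5 [ 0.396  0.034 -0.091 -0.017 -5.511  0.398  0.015  0.028  0.185]
sd [0.019 0.028 0.445 0.341 0.348 0.02  0.028 0.019 0.006]
```

>>> move_arm(motion=[[0,0,0,0.12,0,0,10],[0,0,0,0.144,0,0,10],[0,0,0,0.144,0,0,10],[0,0,0,0.144,0,0,10]])

```text
t: 19.08
ee_pos: [476.2, -137.6, 149.7]
orientation: [2.239, 2.095, -0.107]
ft_force: [-0.2, -0.2, -5.2]
width: 22.3
```

```bash
python3 m.py
```

```text
19.4833 [ 476.4 -136.4  149.6] toolz [-0.    -0.1   -0.995] w 21.6
bar,jaw,F,M,tq5 [ 1.830e-01  1.500e-02 -1.320e-01 -1.320e-01 -5.853e+00  1.840e-01
  5.000e-03  1.600e-02 -2.400e-02]
sd [0.031 0.016 0.384 0.39  0.482 0.031 0.018 0.034 0.01 ]
```

>>> move_arm(motion=[[0,0,0,0.1,0,0,10],[0,0,0,0.2,0,0,10],[0,0,0,0.2,0,0,10],[0,0,0,0.2,0,0,10],[0,0,0,0.2,0,0,10]])

```text
t: 19.9
ee_pos: [475.9, -136.9, 149.4]
orientation: [-2.239, -2.097, -0.101]
ft_force: [0.1, 1.1, -5.3]
width: 22.1
```

```bash
python3 m.py
```

```text
20.3 [ 476.5 -136.4  149.7] toolz [-0.     0.099 -0.995] w 22.5
bar,jaw,F,M,tq5 [-1.340e-01 -1.000e-03 -8.300e-02 -1.110e-01 -5.245e+00 -1.330e-01
  8.000e-03  0.000e+00  2.880e-01]
sd [0.028 0.039 0.365 0.338 0.345 0.029 0.039 0.033 0.013]
```

>>> move_arm(motion=[[0,0,0,-0.1,0,0,10],[0,0,0,-0.1,0,0,10],[0,0,0,-0.1,0,0,10]])

```text
t: 20.55
ee_pos: [476.3, -135.5, 149.7]
orientation: [-2.288, -2.15, -0.002]
ft_force: [0.1, -0.2, -6.0]
width: 22.0
```

Tin 2 gives the same figures (0.756 and 0.317), so it's packed too. Set it down and go to tin 3.

>>> move_arm(motion=[[0,0,-30,0,0,0,10],[0,0,-55,0,0,0,10],[0,0,-70,0,0,0,10],[0,0,-75,0,0,0,10],[0,0,-78,0,0,0,10]])

```text
t: 20.97
ee_pos: [475.5, -136.6, 71.0]
orientation: [-2.29, -2.145, 0.001]
ft_force: [-14.1, 8.0, 31.5]
width: 21.6
```

>>> move_arm(motion=[[0,0,-1,0,0,0,10],[0,0,-2,0,0,0,10],[0,0,-2,0,0,0,60],[0,0,-2,0,0,0,60],[0,0,-2,0,0,0,60]])

```text
t: 21.38
ee_pos: [477.9, -137.2, 70.9]
orientation: [2.291, 2.146, 0.003]
ft_force: [-0.1, -0.8, -0.1]
width: 37.7
```

>>> move_arm(motion=[[0,0,0,0,0,0,60],[0,0,0,0,0,0,60],[0,0,30,0,0,0,60],[0,0,70,0,0,0,60],[0,0,110,0,0,0,60]])

```text
t: 21.8
ee_pos: [475.5, -136.4, 180.2]
orientation: [-2.29, -2.147, 0.002]
ft_force: [1.6, -0.2, 0.1]
width: 59.9
```

>>> move_arm(motion=[[0,0,36,0,0,-0.12,60],[0,-30,45,0,0,-0.24,60],[0,-60,45,0,0,-0.36,60],[0,-90,45,0,0,-0.48,60],[0,-120,45,0,0,-0.6,60]])

```text
t: 22.22
ee_pos: [476.6, -257.9, 225.5]
orientation: [2.827, 1.367, 0.002]
ft_force: [0.3, -0.1, 0.5]
width: 60.0
```

>>> move_arm(motion=[[20,-30,0,0,0,-0.12,60],[40,-50,0,0,0,-0.24,60],[60,-52,0,0,0,-0.36,60],[77,-52,0,0,0,-0.48,60],[77,-52,0,0,0,-0.6,60]])

```text
t: 22.63
ee_pos: [556.1, -309.4, 224.5]
orientation: [3.106, 0.469, 0.003]
ft_force: [-0.3, 0.6, 0.1]
width: 59.9
```

>>> move_arm(motion=[[0,0,0,0,0,-0.12,60],[0,0,0,0,0,-0.24,60],[0,0,0,0,0,-0.36,60],[0,0,0,0,0,-0.48,60],[0,0,0,0,0,-0.6,60]])

```text
t: 23.05
ee_pos: [553.4, -308.6, 224.6]
orientation: [-3.106, 0.469, 0.0]
ft_force: [0.2, 0.3, 0.2]
width: 60.1
```

>>> move_arm(motion=[[0,0,0,0,0,-0.12,60],[0,0,0,0,0,-0.24,60],[0,0,0,0,0,-0.36,60],[0,0,0,0,0,-0.48,60],[0,0,0,0,0,-0.6,60]])

```text
t: 23.47
ee_pos: [553.4, -308.6, 224.6]
orientation: [-2.829, 1.366, 0.0]
ft_force: [-0.5, -0.2, -0.5]
width: 59.7
```

>>> move_arm(motion=[[0,0,0,0,0,-0.12,60],[0,0,0,0,0,-0.24,60],[0,0,0,0,0,-0.25,60],[0,0,0,0,0,-0.25,60]])

```text
t: 23.8
ee_pos: [553.4, -308.6, 224.6]
orientation: [-2.644, 1.697, 0.0]
ft_force: [0.6, -0.4, 0.7]
width: 59.9
```

```bash
python3 w.py w5.png tin_a_grip:88 tin_a:0
```

```text
23.8 [ 553.4 -308.6  224.6] [-2.644  1.697  0.   ] [ 0.55 -0.38  0.68] [-0.029  0.112  0.016] 59.9
tin_a_grip [(0.81, [192, 145], [476.0, -134.4])]
tin_a [(0.96, [178, 189], [478.7, -140.9]), (0.81, [178, 319], [555.0, -305.4]), (0.76, [93, 89], [531.9, 10.8])]
```

View pics/w5.png

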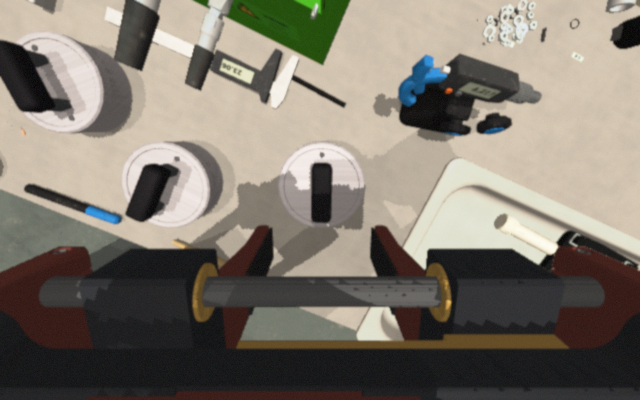

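Tin 3's handle is at (321,193), aligned with the jaws; the other two tins stand upright at (165,185) and (55,85). Grip it and test.

>>> move_arm(motion=[[1,1,-40,0,0,0,50],[1,1,-80,0,0,0,50],[1,1,-120,0,0,0,50],[1,1,-145,0,0,0,50],[1,1,-155,0,0,0,50]])

```text
t: 24.37
ee_pos: [551.9, -306.3, 65.4]
orientation: [2.643, -1.698, -0.01]
ft_force: [-0.3, -0.6, -0.5]
width: 50.1
```

>>> move_arm(motion=[[0,0,0,0,0,0,50],[0,0,0,0,0,0,10],[0,0,0,0,0,0,10],[0,0,0,0,0,0,10],[0,0,0,0,0,0,10]])

```text
t: 24.78
ee_pos: [555.5, -308.3, 71.6]
orientation: [-2.642, 1.7, -0.005]
ft_force: [-0.2, 0.3, 0.8]
width: 27.1
```

>>> move_arm(motion=[[0,0,0,0,0,0,10],[0,0,0,0,0,0,10],[0,0,0,0,0,0,10],[0,0,0,0,0,0,10]])

```text
t: 25.12
ee_pos: [555.0, -307.9, 71.1]
orientation: [-2.642, 1.7, -0.003]
ft_force: [-1.1, 2.4, 7.4]
width: 21.7
```

>>> move_arm(motion=[[0,0,15,0,0,0,10],[0,0,35,0,0,0,10],[0,0,60,0,0,0,10],[0,0,80,0,0,0,10],[0,0,80,0,0,0,10]])

```text
t: 25.53
ee_pos: [556.3, -308.8, 153.5]
orientation: [-2.641, 1.7, -0.01]
ft_force: [0.4, -1.3, -5.2]
width: 21.7
```

>>> move_arm(motion=[[0,0,0,-0.11,-0.05,0,10],[0,0,0,-0.2,-0.092,0,10],[0,0,0,-0.222,-0.102,0,10],[0,0,0,-0.222,-0.102,0,10],[0,0,0,-0.222,-0.102,0,10]])

```text
t: 25.95
ee_pos: [553.6, -306.7, 148.4]
orientation: [2.519, -1.62, 0.305]
ft_force: [0.2, -0.6, -5.7]
width: 21.9
```

```bash
python3 m.py
```

```text
26.35 [ 554.5 -308.1  149.6] toolz [ 0.101 -0.22  -0.97 ] w 21.9
bar,jaw,F,M,tq5 [-0.348 -0.131  0.243 -0.044 -5.268  0.26   0.269  0.009 -0.893]
sd [0.024 0.019 0.421 0.718 0.574 0.026 0.021 0.027 0.03 ]
```

>>> move_arm(motion=[[0,0,0,0.11,0.05,0,10],[0,0,0,0.22,0.1,0,10],[0,0,0,0.33,0.15,0,10],[0,0,0,0.43,0.197,0,10],[0,0,0,0.444,0.204,0,10]])

```text
t: 26.77
ee_pos: [555.6, -310.7, 149.3]
orientation: [-2.514, 1.622, 0.311]
ft_force: [1.3, -0.3, -5.6]
width: 21.8
```

>>> move_arm(motion=[[0,0,0,0,0,0,10],[0,0,0,0,0,0,10]])

```text
t: 26.93
ee_pos: [554.1, -307.9, 148.9]
orientation: [-2.519, 1.623, 0.308]
ft_force: [2.4, -6.2, -6.8]
width: 21.6
```

```bash
python3 m.py
```

```text
27.3333 [ 554.5 -307.2  150.1] toolz [-0.101  0.219 -0.97 ] w 22.0
bar,jaw,F,M,tq5 [ 3.070e-01 -1.400e-01 -3.660e-01  2.790e-01 -5.553e+00 -3.390e-01
  5.000e-03 -4.000e-03  1.124e+00]
sd [0.029 0.03  0.491 0.447 0.403 0.032 0.026 0.02  0.037]
```

>>> move_arm(motion=[[0,0,0,-0.11,-0.05,0,10],[0,0,0,-0.131,-0.06,0,10],[0,0,0,-0.131,-0.06,0,10],[0,0,0,-0.131,-0.06,0,10]])

```text
t: 27.67
ee_pos: [554.4, -307.2, 150.1]
orientation: [-2.594, 1.669, 0.131]
ft_force: [-0.3, -0.4, -6.0]
width: 21.9
```

```bash
python3 m.py
```

```text
28.0667 [ 554.4 -308.   149.5] toolz [-0.042  0.091 -0.995] w 21.9
bar,jaw,F,M,tq5 [ 0.077 -0.138 -0.125  0.138 -5.855 -0.127  0.095 -0.009  0.43 ]
sd [0.019 0.036 0.272 0.352 0.437 0.027 0.031 0.023 0.013]
```

>>> move_arm(motion=[[0,0,0,-0.091,-0.042,0,10],[0,0,0,-0.182,-0.084,0,10],[0,0,0,-0.182,-0.084,0,10],[0,0,0,-0.182,-0.084,0,10],[0,0,0,-0.182,-0.084,0,10]])

```text
t: 28.48
ee_pos: [554.8, -307.8, 150.0]
orientation: [2.595, -1.671, 0.128]
ft_force: [0.6, -1.0, -4.8]
width: 21.8
```

```bash
python3 m.py
```

```text
28.8833 [ 554.4 -308.   149.6] toolz [ 0.042 -0.091 -0.995] w 21.5
bar,jaw,F,M,tq5 [-1.090e-01 -1.350e-01  1.290e-01 -6.200e-02 -5.414e+00  4.300e-02
  1.690e-01 -3.000e-03 -4.400e-01]
sd [0.068 0.025 0.419 0.653 0.348 0.066 0.031 0.035 0.075]
```

>>> move_arm(motion=[[0,0,0,0.091,0.042,0,10],[0,0,0,0.091,0.042,0,10],[0,0,0,0.091,0.042,0,10]])

```text
t: 29.13
ee_pos: [555.0, -309.1, 149.7]
orientation: [2.639, -1.702, 0.004]
ft_force: [-0.9, -0.4, -6.2]
width: 22.0
```

The reverse holds for tin 3: 0.655 and 0.186, a −0.14 step. The ball rolls to the low side, and there is rolling noise and a knock as well. It's the loose one. I'll carry it round the cabinet.

>>> move_arm(motion=[[0,0,25,0,0,0,10],[-20,0,55,0,0,0,10],[-50,10,75,0,0,0,10],[-80,25,78,0,0,0,10],[-105,45,78,0,0,0,10]])

```text
t: 29.55
ee_pos: [448.4, -263.3, 229.2]
orientation: [2.639, -1.701, 0.008]
ft_force: [-0.2, 0.7, -5.6]
width: 21.8
```

>>> move_arm(motion=[[-10,30,0,0,0,0,10],[-20,60,0,0,0,0,10],[-20,90,0,0,0,0,10],[-20,120,0,0,0,0,10],[-20,150,0,0,0,0,10]])

```text
t: 29.97
ee_pos: [428.7, -111.5, 227.8]
orientation: [2.64, -1.701, 0.005]
ft_force: [1.2, 0.7, -5.7]
width: 21.7
```

>>> move_arm(motion=[[0,35,0,0,0,0,10],[0,70,0,0,0,0,10],[0,105,0,0,0,0,10],[0,140,0,0,0,0,10],[0,175,0,0,0,0,10]])

```text
t: 30.38
ee_pos: [428.8, 63.8, 227.8]
orientation: [-2.641, 1.701, -0.005]
ft_force: [1.2, 0.0, -5.2]
width: 22.0
```

>>> move_arm(motion=[[10,30,0,0,0,0,10],[30,58,0,0,0,0,10],[55,84,0,0,0,0,10],[80,108,0,0,0,0,10],[105,130,0,0,0,0,10]])

```text
t: 30.8
ee_pos: [535.0, 194.1, 227.7]
orientation: [-2.642, 1.699, -0.004]
ft_force: [0.6, -0.1, -5.1]
width: 21.6
```

>>> move_arm(motion=[[30,15,0,0,0,0,10],[58,28,0,0,0,0,10],[82,38,-5,0,0,0,10],[98,43,-10,0,0,0,10],[107,44,-14,0,0,0,10]])

```text
t: 31.22
ee_pos: [642.8, 237.4, 212.8]
orientation: [-2.641, 1.7, -0.004]
ft_force: [-0.6, -0.7, -5.3]
width: 21.9
```

>>> move_arm(motion=[[0,0,0,0,0,0,10],[0,0,0,0,0,0,10],[0,0,0,0,0,0,10]])

```text
t: 31.47
ee_pos: [640.1, 235.7, 213.6]
orientation: [2.64, -1.7, -0.0]
ft_force: [-0.1, -0.3, -4.5]
width: 22.0
```

```bash
python3 - <<'E'
from h import *
o=get_obs(); print(o["t"],o["ee_pos"].round(1),o["ft_force"].round(1),o["width"])
A=get_image("top");B=get_image("scene")
for n,im in(("top",A),("scene",B)):
    for l,z in(("carriage_handle",70),("reader_window",45),("tin_a_grip",234),("tin_a",0),("reader_slide",0),("caliper",5),("marker",7),("drift_punch",6),("hex_key",3),("tape_roll",8)):
        print(n,l,[(round(m["p"],2),at_z(im,*m["location"],z)[:2].tolist()) for m in mark_of(im,l)[:5]])
a=cv2.resize(A["color"][110:270,160:480],(700,350));b=cv2.resize(B["color"][100:300,170:520],(440,250))
c=np.zeros((600,700,3),np.uint8);c[:350]=a;c[350:,:440]=b
cv2.imwrite("pics/f.png",c[:,:,::-1])
E
python3 w.py w6.png carriage_handle:70
```

```text
31.4667 [640.1 235.7 213.6] [-0.1 -0.3 -4.5] 22.041811964000022
top carriage_handle []
top reader_window [(0.62, [635.5, 232.6]), (0.46, [364.0, -17.4])]
top tin_a_grip [(0.83, [493.0, -530.6]), (0.67, [641.7, 238.0]), (0.66, [459.0, -127.0])]
top tin_a [(0.89, [501.0, -560.2]), (0.75, [673.0, 281.2]), (0.73, [486.2, -151.3]), (0.34, [388.2, -187.3])]
top reader_slide [(0.66, [641.4, 198.7])]
top caliper [(0.75, [668.2, 282.5])]
top marker [(0.47, [380.8, -15.1])]
top drift_punch [(0.38, [373.1, -186.9])]
top hex_key []
top tape_roll [(0.67, [385.5, 118.1])]
scene carriage_handle [(0.59, [630.8, 284.2])]
scene reader_window [(0.7, [630.3, 219.3])]
scene tin_a_grip [(0.88, [315.7, -594.6]), (0.71, [287.3, -246.3]), (0.51, [127.7, -343.8])]
scene tin_a [(0.84, [881.0, 437.8]), (0.71, [481.1, -134.0]), (0.69, [528.9, 8.5]), (0.55, [509.8, -578.4])]
scene reader_slide [(0.86, [650.2, 207.9]), (0.24, [596.7, -77.5])]
scene caliper [(0.91, [643.0, -111.5])]
scene marker [(0.71, [367.0, -16.4])]
scene drift_punch [(0.57, [363.5, -206.2])]
scene hex_key [(0.48, [657.1, -244.2])]
scene tape_roll [(0.78, [374.5, 111.5])]
32.5667 [641.4 236.3 213.6] [ 2.641 -1.701 -0.   ] [ 0.19  0.7  -5.2 ] [-0.046  0.197  0.011] 21.7
carriage_handle [(0.86, [174, 281], [641.9, 283.9])]
```

View pics/f.png

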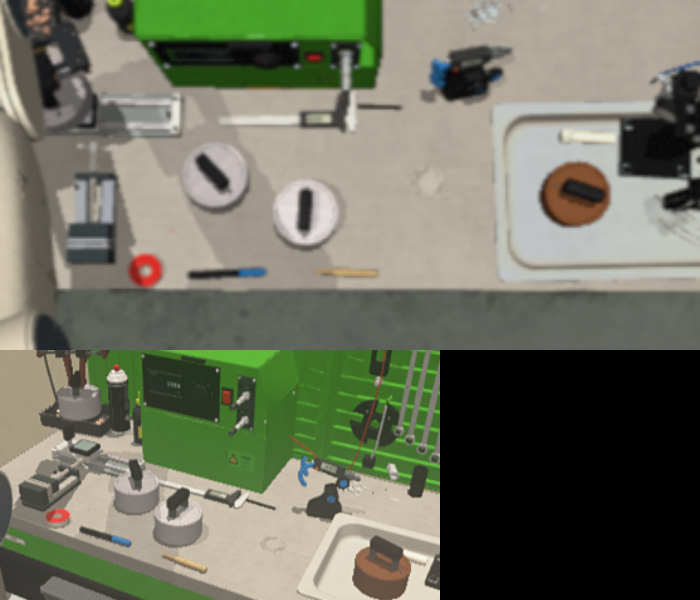

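```bash
python3 - <<'E'
from h import *
B=get_image("scene"); save(B,"g.png",(100,200,170,300),5); print(get_obs()["ft_force"],get_obs()["ee_pos"])
E
```

```text
[-0.35665385  0.10831992 -5.41533603] [641.42196419 236.33171342 213.68533046]
```

View pics/g.png

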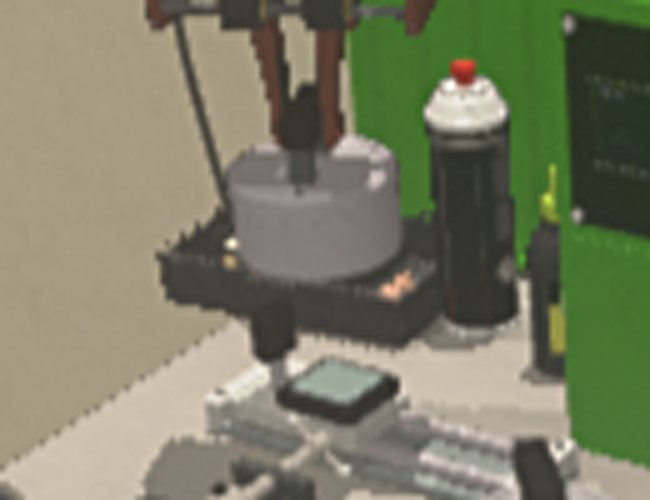

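The tin hangs upright, with only the gripper touching it, above the window (its centre at (337,380) in this crop). The carriage is at its left end.

```bash
python3 -c "
from workcell import close_job; print(close_job())"
```

```text
the job is handed in; nothing more can be done
None
```

I handed the job in at about 33 s of the 72 s, with the loose tin held above the reader window. `close_job` gives no verdict, so the results below are from my own checks.

- **Carriage:** I pushed it left until it met the end stop (27 N on the wrist). The grip block was still at y ≈ 284 mm at the end.
- **Finding the loose tin:** I lifted each tin and tilted it ±0.1 and ±0.24 rad.
    - **Left and middle tins:** their moment grew evenly with tilt (swings of 0.29 and 0.76 N m, then 0.32 and 0.76 N m), so they are packed tight. Both are back on the bench, upright and released. The left tin's joint 5 torque was not quite linear in tilt; I relied on the force sensor instead.
    - **Right tin:** it showed a step of about 0.14 N m (a ball should give about 0.13) and a knock, so it has the loose ball.
- **Final pose:** the right tin is held still and upright, with the gripper at (641, 236) mm over the window at about (641, 236) mm. Its underside is about 100 mm above the window. The moments suggest the grip may be up to about 13 mm off the tin's axis, inside the 40 mm limit.
- **Small tools:** the marker, drift punch, caliper and tape roll look unmoved. The hex key is only partly visible, and one camera missed it. Some network readings in the last pictures were far off (for example the caliper and tins in the top view); I put those down to false detections.

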